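# Hold a wash bottle down in the sprung marking cradle

### The arm

A 6-joint arm with a two-finger parallel gripper is mounted at the origin on a cart in front of the work surface, level with it; the furniture and walls round the work are solid. World frame = base frame: x ahead of the robot, y to its left, z up, the work surface at z = 0. Lengths are in m, angles in rad, forces in N, time in s.
With the tool pointing down it reaches from about 0.425 to 0.95 m from the base axis. Payload 3.5 kg.
Tool frame: the origin (TCP) lies midway between the tips of the shut fingers; the grasp point (between the pads) lies 19 mm behind it; z points along the fingers, y is the line along which they close (so a half turn about z gives the same grasp; the last joint's range is limited). The gripper opens to 85 mm and grips with 20 to 120 N. Pads are 22 mm wide; open, the fingers measure 114 mm over their backs; the gripper's body (76 mm by 85 mm) begins 54 mm behind the grasp point. The pads swing forward as they close: fully open they stand 13 mm farther back than shut.
Start: joints at [-1.34, 0.286, 1.577, -0, 1.279, -0.15], TCP at [0.251, -0.627, 0.231] pointing down, gripper open.
Joint ranges: [-2.77, 2.77], [-0.9, 2.22], [0.21, 2.48], [-1.53, 4.67], [0.24, 2.81], [-2.84, 2.84]. Speed limits (rad/s): [2.79, 2.79, 3.14, 3.14, 3.14, 3.14].

### API

Orientations are given as a unit quaternion [x, y, z, w].
In Python, from plant import get_state, read_camera, ctrl gives the robot as it stands.
- The arm moves only by the shell command python3 -m crank 'ROWS' [FORCE]. ROWS is JSON, a list of rows, each a list of 3 entries, a list of its own where there are three numbers: the shift along the tool's x, y, z in mm, then the turn about the tool's z in degrees, then the closure in counts, from 0 (fully open) to 255 (shut). In form: [[[tx, ty, tz], yaw, claw], ...]. A call has 1 to 10 rows; each row is the pose to reach, as a shift and turn from the pose commanded when the call began, along the tool's axes at that moment; what a row does not reach only later rows make up. A row lasts 1/10 s, in which the tool goes at most 50 mm and 8.59 degrees, less where a joint would pass 70% of its speed; a pose out of reach is approached as far as the arm can. A call with a gripper value outside its range is refused whole. The fingers move at their own pace and stop on an object; FORCE is the grip in N (left out, the last holds). Time passes only in rows, so rows that repeat a pose let the fingers close. It gives the time, the measured TCP pose, the force, the opening and the grip force at its end, in the units of the state.
- get_state(): the state, without advancing time (a new reading comes with each control period).
- read_camera(name): name is "scene" or "top"; returns a dict with "frame" (420x560x3 uint8, blue, green, red), "range_z" (420x560 float32, m along the optical axis (not along the pixel's ray), 0 where there is no reading), "vfov" (degrees; the focal length in pixels is half the picture's height over the tangent of half this angle, whatever the lens; pixels are square), "cx", "cy" (the principal point, pixels), "k1" (the pictures are not rectified: a ray, as slopes to the right and down, at radius r is drawn at 1 + k1 r^2 times it, then the intrinsics apply), "origin" and "orientation" of the camera in the world. Camera axes: x right, y down, z forward; pixel columns grow to the right and rows downward; lengths in m; the calibration is good to about 2 mm. A picture is of the moment at which its call begins.
- ctrl.sign_off(): hands the job in; it is judged then, once.
The state is a dict: "time": time; "qpos": joint angles; "dq": joint speeds; "joint_efforts": joint torques, N m; "eef_pos": TCP position; "tcp_rot": TCP orientation; "contact_force": force on the tool from outside, world axes, zero at the start; "wrist_torque": the same for the moment, N m; "opening": opening from 0.0 (shut) to 1.0 (fully open); "finger_force": force on a finger pad.
Only numpy, scipy, OpenCV 4.12 (cv2) and the standard library are available. Lean on these libraries where they do the work, as an engineer would, in place of code of your own. Each camera call takes 0.05 s, during which the arm holds its last target. There are 200 camera calls.

### The job

Pick up the white wash bottle at the front of the desk (not the one far back), stand it upright inside the collar of the sprung ring cradle and press it straight down until the ring lies fully down on the cradle's base plate, the height at which the laser marks it. Finish while still holding the bottle pressed down there: do not let go or ease off. Leave the mug, the nearby yellow strip of green clips and the loose green-clipped cutter where they are.

Things in the scene. Friction and masses are not known exactly. Their poses are not given: they have to be found in the camera images.
- bottle: White wash bottle with label and white screw cap at the front of the desk (a like one far back is fixed scenery), upright on the black mat or drilled plate (tops 4 mm above the desk). 159 mm tall, body 68 mm across; cap 46 mm across, from 139 to 159 mm above the underside. Rigid, closed, 0.37 to 0.55 kg; best gripped across the cap from above. Origin: centre of its underside; z up its axis.
- cradle: Dark round steel base plate of the sprung ring cradle, a disc of 128 mm diameter and 22 mm thick, fixed in place on a 4 mm mat or drilled plate on the desk top, with four guide posts. Origin: centre of its underside; z up. Beware: the laser's head and beam arm overhang the desk beyond 0.54 m ahead of the robot (x), from 0.28 m above the desk up; keep the hand and wrist clear.
- cradle_seat (a point): Centre of the seat (black disc) in the ring's collar, where the bottle's underside is to stand; moves with the ring: 43 mm above the cradle's underside when up, 28 mm when fully down. z up. The ring is an aluminium flange, 128 mm across, 6 mm thick, on four coil springs; its blue collar stands 20 mm above the seat, 73 mm wide inside, flaring to 82 mm at the mouth.
- cradle_ring (a joint): How far the sprung ring is pressed down, m: 0 up (15 mm gap between flange and base plate), 0.015 fully down, flange on the base plate (hard stop). Starts to move at 3 N; takes about 17 N in all to hold fully down, of which the bottle's weight gives about 4.5 N; springs back up when the push is eased.
- mug: White mug with a green pattern, 92 mm across, 127 mm with its handle, 95 mm tall; a bystander. Origin: centre of its footprint's underside, z up.
- strip: Yellow foam strip with four green clips in it, 22 x 90 x 39 mm; a bystander. Origin: centre of its underside; long side along its y, z up.
- cutter: Small cutter in a green moulded clip, 49 x 18 x 13 mm, lying between the two work places; a bystander. Origin: centre of its underside; the cutter along its x.

How it is judged:
By the outcome, as a careful person would: the job done as asked, in the order asked, and still so for the second after the job is handed in, while the arm keeps its last pose, push and grip.
It also fails if it takes over 43 s, if anything falls off the work surface, if the arm or the gripper's body presses on something with over 40 N, if the wrist force passes 120 N, or if a joint passes its speed limit or range.

## Working session

There is one attempt and no reset: what is moved stays moved. The work goes in short steps, Python scripts to look and compute and a shell command to move; the robot and the scene stay as the last step left them, time stands still between calls to the robot, and variables do not carry over. Pictures are saved under pics/ and viewed, at most 10 in all, crops included, and the job is handed in when it is done.

```bash
mkdir -p pics
cat > h.py <<'E'
import numpy as np,cv2
from plant import get_state, read_camera
from scipy.spatial.transform import Rotation as R
def world(c,u,v,d=None,z=None):
    f=c["frame"].shape[0]/2/np.tan(np.radians(c["vfov"])/2)
    K=np.array([[f,0,c["cx"]],[0,f,c["cy"]],[0,0,1.]])
    p=np.stack([np.ravel(u),np.ravel(v)],1).astype(float)[:,None]
    s=cv2.undistortPointsIter(p,K,np.array([c["k1"],0,0,0,0.]),None,None,(3,50,1e-9))[:,0]
    r=np.c_[s,np.ones(len(s))]@R.from_quat(c["orientation"]).as_matrix().T
    o=np.array(c["origin"])
    t=(z-o[2])/r[:,2] if d is None else np.ravel(d)
    return o+r*np.asarray(t)[:,None]
E
python3 - <<'E'
from h import *
for n in("scene","top"):
    c=read_camera(n);cv2.imwrite(f"pics/{n}0.png",c["frame"]);print(n,c["vfov"],c["k1"],c["origin"],c["orientation"])
    np.save(n+"0.npy",c,allow_pickle=True)
s=get_state();print(s)
E
```

```text
scene 54.05742996180201 0.02542642553996539 [0.15263966 0.63679096 0.77544611] [-0.22918843  0.91540462 -0.318766    0.08885547]
top 51.27102184509322 -0.09285579773878318 [0.30528125 0.13538976 0.90754999] [ 0.70900897 -0.69915955  0.06233125 -0.06780127]
{'time': 0.1, 'qpos': array([-1.33995961e+00,  2.87157135e-01,  1.57802699e+00,  2.03234958e-05,
        1.27857247e+00, -1.50000365e-01]), 'dq': array([ 0.00010149, -0.00285203, -0.00340051, -0.00153452,  0.0006604 ,
        0.0002645 ]), 'joint_efforts': array([ 7.18508636e-04, -4.07294226e+01, -2.93698418e+01, -1.41712458e-04,
        3.39477883e-03,  8.41062729e-06]), 'eef_pos': array([ 0.25079244, -0.62605036,  0.23003405]), 'tcp_rot': array([ 9.81925085e-01,  1.89266891e-01, -3.39995749e-05, -1.08148080e-03]), 'contact_force': array([-0.40788061, -0.49854005, -0.04261048]), 'wrist_torque': array([-0.01757774,  0.00903295, -0.01279445]), 'finger_force': 0.0, 'opening': 1.0000149327519743}
```

View pics/scene0.png

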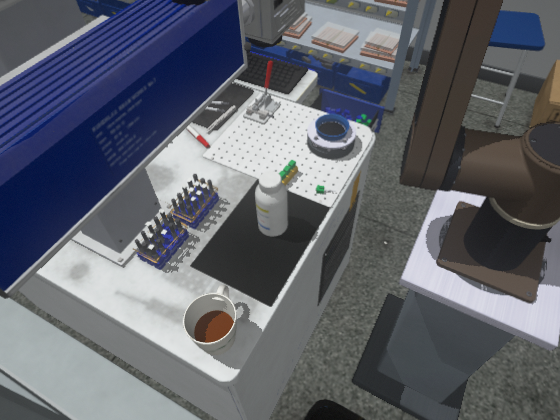

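View pics/top0.png

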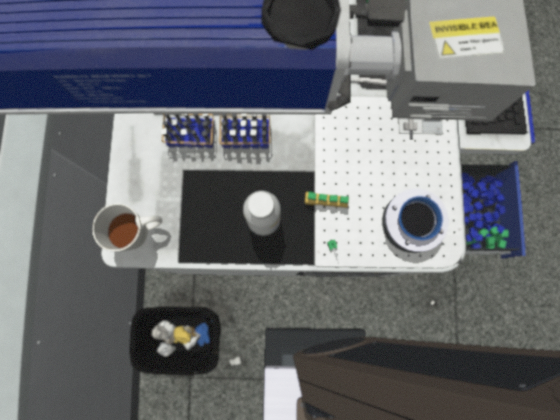

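The scene view shows the bottle at (272,205) and the cradle at (331,133). In the top view the cap is at (262,205) and the collar at (419,218). The strip is at (327,200), the cutter at (333,245) and the mug at (122,230).

```bash
cat > m.py <<'E'
from h import *
def cloud(c):
    v,u=np.mgrid[:420,:560]; P=world(c,u,v,c["range_z"]).reshape(420,560,3); P[c["range_z"]<=0]=np.nan; return P
def box(P,w):
    (x0,y0),(x1,y1)=w; m=np.zeros(P.shape[:2],bool); m[y0:y1,x0:x1]=1; return m
def circ(m,c,z):
    k=cv2.findContours(m.astype(np.uint8),0,1)[0]; k=max(k,key=cv2.contourArea)
    p=world(c,k[:,0,0],k[:,0,1],z=z)[:,:2].astype(np.float32); (x,y),r=cv2.minEnclosingCircle(p)
    A=np.c_[2*p,np.ones(len(p))];s=np.linalg.lstsq(A,(p**2).sum(1),rcond=None)[0]
    return s[:2].round(4),(2*np.sqrt(s[2]+s[:2]@s[:2])).round(4),(round(x,4),round(y,4))
E
python3 - <<'E'
from m import *
for n,wb,wc in(("top",((235,180),(290,240)),((375,180),(460,255))),("scene",((245,165),(300,245)),((300,105),(362,162)))):
    c=np.load(n+"0.npy",allow_pickle=True).item();P=cloud(c);Z=P[...,2]
    m=box(P,wb)&(Z>.153)&(Z<.175);print(n,"cap",circ(m,c,.163),np.nanmedian(Z[m]),m.sum())
    m=box(P,wc)&(Z>.03)&(Z<.1);print("cr pts",np.nanmedian(P[m],0), np.nanpercentile(P[m],[2,98],axis=0).round(3).tolist(),m.sum())
    m=box(P,wc)&(Z>.061)&(Z<.075);print("collar top",circ(m,c,.067))
    b=c["frame"].astype(int);m=box(P,wc)&(b.max(2)<45);m=cv2.morphologyEx(m.astype(np.uint8),cv2.MORPH_OPEN,np.ones((3,3)));print("seat",circ(m,c,.047),m.sum())
    for nm,w in(("strip",((300,185),(352,212)) if n=="top" else ((275,155),(302,188))),("cutter",((322,235),(345,255)) if n=="top" else ((312,180),(330,196)))):
        g=box(P,w)&(b[...,1]>b[...,2]+25)&(b[...,1]>b[...,0]+25);print(nm,np.nanpercentile(P[g],[2,50,98],axis=0).round(3).tolist())
c=np.load("top0.npy",allow_pickle=True).item();cv2.imwrite("pics/crop.png",cv2.resize(c["frame"][160:270,220:470],None,fx=3,fy=3))
E
```

```text
top cap (array([0.4499, 0.1664]), np.float64(0.0447), (0.45, 0.166)) 0.1633148991982597 547
cr pts [ 0.44460904 -0.14167219  0.04807568] [[0.388, -0.2, 0.044], [0.503, -0.085, 0.068]] 3104
collar top (array([ 0.4469, -0.1442]), np.float64(0.0875), (0.4469, -0.1441))
seat (array([ 0.4432, -0.1493]), np.float64(0.0419), (0.4461, -0.1471)) 478
strip [[0.482, -0.005, 0.026], [0.49, 0.032, 0.043], [0.5, 0.076, 0.046]]
cutter [[0.388, 0.017, 0.01], [0.398, 0.025, 0.016], [0.406, 0.033, 0.019]]
scene cap (array([0.4476, 0.173 ]), np.float64(0.0479), (0.4481, 0.1744)) 0.16282313561852413 361
cr pts [ 0.44384494 -0.13384387  0.04812745] [[0.388, -0.183, 0.042], [0.503, -0.081, 0.068]] 1347
collar top (array([ 0.4463, -0.1393]), np.float64(0.0879), (0.446, -0.1383))Traceback (most recent call last):
  File "<stdin>", line 7, in <module>
  File "m.py", line 7, in circ
    k=cv2.findContours(m.astype(np.uint8),0,1)[0]; k=max(k,key=cv2.contourArea)
                                                     ~~~^^^^^^^^^^^^^^^^^^^^^^^
ValueError: max() iterable argument is empty
```

```bash
cat > to.py <<'E'
import sys
from h import *
s=get_state();M=R.from_quat(s["tcp_rot"]).as_matrix();p=s["eef_pos"]
print("t",s["time"],"p",p.round(4),"F",np.round(s["contact_force"],1),"yawx",np.degrees(np.arctan2(M[1,0],M[0,0])).round(2),"tz",M[:,2].round(4),"q",s["qpos"].round(2),"open",round(s["opening"],3))
for a in sys.argv[1:]: print(a,((np.array(eval(a))-p)@M*1000).round(1))
E
python3 to.py .45,-.3,.235 .45,.1665,.235
```

```text
t 0.1 p [ 0.2508 -0.6261  0.23  ] F [-0.4 -0.5 -0. ] yawx 21.82 tz [-5.0e-04  2.1e-03 -1.0e+00] q [-1.34  0.29  1.58  0.    1.28 -0.15] open 1.0
.45,-.3,.235 [ 306.1 -228.7   -4.4]
.45,.1665,.235 [ 479.5 -661.7   -3.4]
```

```bash
python3 -m crank '[[[306,-229,-4],0,0],[[306,-229,-4],0,0],[[306,-229,-4],0,0],[[306,-229,-4],0,0],[[306,-229,-4],0,0],[[306,-229,-4],0,0],[[306,-229,-4],0,0],[[306,-229,-4],0,0],[[306,-229,-4],0,0],[[306,-229,-4],0,0]]'; python3 to.py .45,.1665,.235
```

```text
time: 1.1
eef_pos: [0.4499, -0.2997, 0.235]
tcp_rot: [0.982, 0.19, -0.0, -0.0]
contact_force: [0.4, 0.1, -0.5]
opening: 1.007
finger_force: 0.0
t 1.1 p [ 0.4499 -0.2997  0.235 ] F [ 0.4  0.1 -0.5] yawx 21.92 tz [-7.e-04 -0.e+00 -1.e+00] q [-0.78 -0.01  1.9  -0.    1.25  0.41] open 1.007
.45,.1665,.235 [ 174.2 -432.5   -0. ]
```

```bash
python3 -m crank '[[[174,-432,0],0,0],[[174,-432,0],0,0],[[174,-432,0],0,0],[[174,-432,0],0,0],[[174,-432,0],0,0],[[174,-432,0],0,0],[[174,-432,0],0,0],[[174,-432,0],0,0],[[174,-432,0],0,0],[[174,-432,0],0,0]]'; python3 to.py .45,.1665,.235
python3 - <<'E'
from h import *
a=read_camera("top")["frame"][150:290,180:340];b=read_camera("scene")["frame"][90:270,190:390]
a=cv2.resize(a,(400,350));b=cv2.resize(b,(389,350));cv2.imwrite("pics/over.png",np.hstack([a,b]))
E
```

```text
time: 2.1
eef_pos: [0.4508, 0.1677, 0.2353]
tcp_rot: [0.982, 0.19, 0.0, -0.0]
contact_force: [1.1, -0.4, -0.0]
opening: 0.999
finger_force: 0.0
t 2.1 p [0.4508 0.1677 0.2353] F [ 1.1 -0.4 -0. ] yawx 21.94 tz [-1.e-04  7.e-04 -1.e+00] q [ 0.14 -0.16  2.04  0.    1.26  1.33] open 0.999
.45,.1665,.235 [-1.2  0.8  0.3]
```

View pics/over.png

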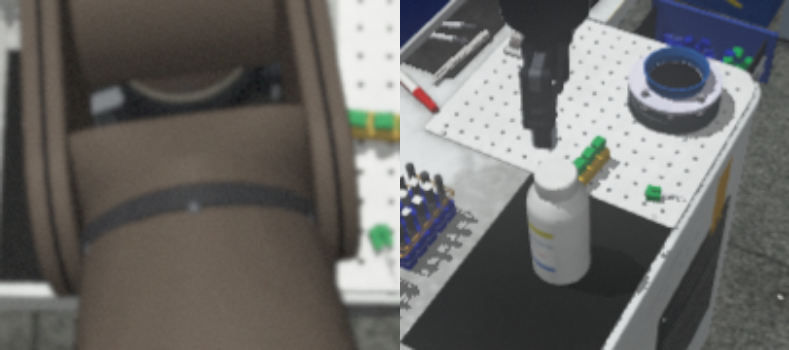

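The left view is blocked by the arm. In the right view the open gripper (545,120) is above the cap (556,168) and lined up with it, so I descend.

```bash
python3 -m crank '[[[0,0,45],0,0],[[0,0,80],0,0],[[0,0,95],0,0],[[0,0,103],0,0],[[0,0,103],0,0],[[0,0,103],0,0]]' 60; python3 to.py .45,.1665,.132
python3 - <<'E'
from h import *
b=read_camera("scene")["frame"][120:260,210:350]
cv2.imwrite("pics/down.png",cv2.resize(b,(560,560)))
E
```

```text
time: 2.8
eef_pos: [0.452, 0.1646, 0.1334]
tcp_rot: [0.982, 0.189, 0.001, 0.0]
contact_force: [0.2, -0.3, 0.2]
opening: 0.999
finger_force: 0.0
t 2.8 p [0.452  0.1646 0.1334] F [ 0.2 -0.3  0.2] yawx 21.73 tz [ 1.9e-03  1.0e-04 -1.0e+00] q [ 0.14 -0.04  2.13 -0.    1.05  1.33] open 0.999
.45,.1665,.132 [-1.2 -2.5  1.4]
```

View pics/down.png

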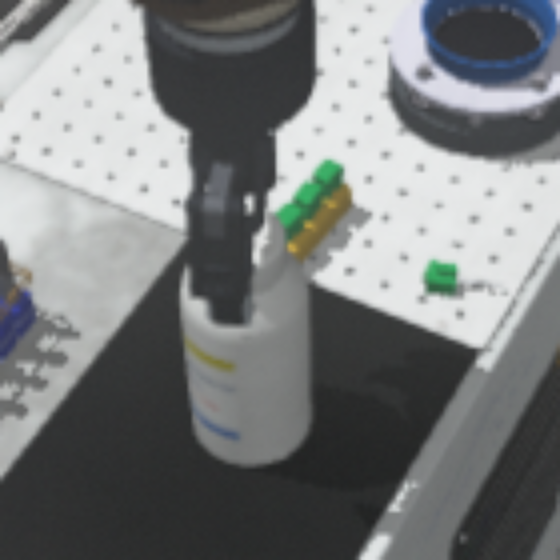

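The near finger (225,250) is beside the cap, and the cap lies between the fingers without contact. Now I close the gripper.

```bash
python3 -m crank '[[[0,0,0],0,120],[[0,0,0],0,200],[[0,0,0],0,255],[[0,0,0],0,255],[[0,0,0],0,255],[[0,0,0],0,255],[[0,0,0],0,255],[[0,0,0],0,255]]' 80; python3 to.py .45,.1665,.132
```

```text
time: 3.65
eef_pos: [0.4514, 0.1661, 0.134]
tcp_rot: [0.982, 0.189, 0.001, -0.001]
contact_force: [-2.2, 0.1, 5.0]
opening: 0.504
finger_force: 87.2
t 3.65 p [0.4514 0.1661 0.134 ] F [-2.2  0.1  5. ] yawx 21.82 tz [ 0.0012  0.0013 -1.    ] q [ 0.14 -0.04  2.13  0.    1.06  1.33] open 0.504
.45,.1665,.132 [-1.1 -0.9  2. ]
```

```bash
python3 -m crank '[[[0,0,-5],0,255],[[0,0,-15],0,255],[[0,0,-30],0,255],[[0,0,-50],0,255],[[0,0,-70],0,255],[[0,0,-85],0,255],[[0,0,-95],0,255],[[0,0,-100],0,255],[[0,0,-100],0,255],[[0,0,-100],0,255]]'; python3 to.py .4465,-.143,.234
python3 - <<'E'
from m import *
for n in("scene","top"):
    c=read_camera(n);np.save(n+"1.npy",c,allow_pickle=True)
    if n=="scene":cv2.imwrite("pics/lift.png",cv2.resize(c["frame"][60:260,210:410],(560,560)))
c=np.load("scene1.npy",allow_pickle=True).item();P=cloud(c);Z=P[...,2]
m=box(P,((300,105),(362,162)))&(Z>.061)&(Z<.075);print("collar",circ(m,c,.067))
E
```

```text
time: 4.65
eef_pos: [0.4503, 0.1653, 0.2313]
tcp_rot: [0.982, 0.189, -0.001, -0.0]
contact_force: [-1.0, -0.4, -5.9]
opening: 0.513
finger_force: 87.6
t 4.65 p [0.4503 0.1653 0.2313] F [-1.  -0.4 -5.9] yawx 21.82 tz [-1.9e-03 -3.0e-04 -1.0e+00] q [ 0.14 -0.16  2.04 -0.    1.26  1.33] open 0.513
.4465,-.143,.234 [-118.1  284.8   -2.6]
collar (array([ 0.4463, -0.1393]), np.float64(0.0878), (0.4465, -0.1386))
```

View pics/lift.png

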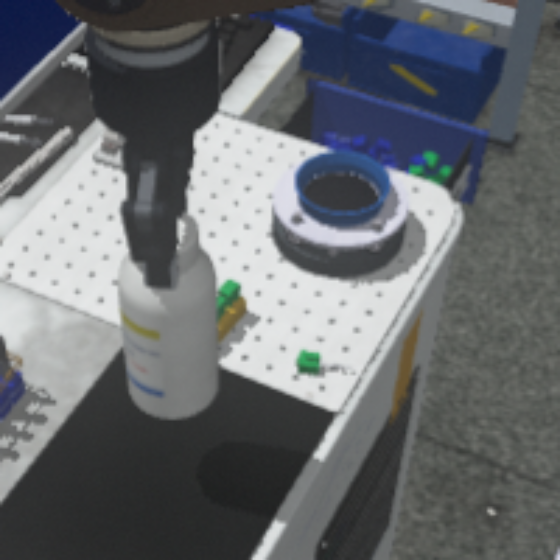

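The bottle is held clear of the mat (underside near (170,405)). Next I carry it smoothly to above the cradle.

```bash
python3 -m crank '[[[-6,15,0],0,255],[[-18,43,0],0,255],[[-35,84,0],0,255],[[-53,127,0],0,255],[[-70,169,0],0,255],[[-87,209,0],0,255],[[-102,246,0],0,255],[[-112,270,0],0,255],[[-118,283,0],0,255],[[-118,285,0],0,255]]'; python3 -m crank '[[[0,0,0],0,255],[[0,0,0],0,255],[[0,0,0],0,255],[[0,0,0],0,255],[[0,0,0],0,255]]' ; python3 to.py .4465,-.143,.234
python3 - <<'E'
from m import *
c=read_camera("scene");np.save("scene2.npy",c,allow_pickle=True);P=cloud(c);Z=P[...,2]
cv2.imwrite("pics/over2.png",cv2.resize(c["frame"][40:190,260:410],(600,600)))
m=np.isfinite(Z)&(abs(P[...,0]-.4465)<.06)&(abs(P[...,1]+.143)<.06)&(c["frame"].min(2)>110)
for lo in np.arange(.1,.27,.01):
    k=m&(Z>lo)&(Z<lo+.01);q=P[k][:,:2]
    if len(q)>15:
        s=np.linalg.lstsq(np.c_[2*q,np.ones(len(q))],(q**2).sum(1),rcond=None)[0];print(lo.round(3),len(q),s[:2].round(4),"r",np.sqrt(s[2]+s[:2]@s[:2]).round(4),q.min(0).round(3),q.max(0).round(3))
E
```

```text
time: 5.75
eef_pos: [0.4469, -0.144, 0.2318]
tcp_rot: [0.982, 0.188, -0.0, -0.0]
contact_force: [0.3, 1.1, -4.9]
opening: 0.506
finger_force: 86.3
time: 6.25
eef_pos: [0.4473, -0.1424, 0.2324]
tcp_rot: [0.982, 0.19, 0.0, 0.0]
contact_force: [0.3, -0.6, -5.2]
opening: 0.507
finger_force: 86.3
t 6.25 p [ 0.4473 -0.1424  0.2324] F [ 0.3 -0.6 -5.2] yawx 21.88 tz [ 2.e-04 -0.e+00 -1.e+00] q [-0.52 -0.18  2.06  0.    1.26  0.66] open 0.507
.4465,-.143,.234 [-1.   0.2 -1.6]
0.11 82 [ 0.4461 -0.1384] r 0.0324 [ 0.413 -0.138] [ 0.472 -0.105]
0.12 85 [ 0.4462 -0.1377] r 0.0321 [ 0.413 -0.146] [ 0.472 -0.104]
0.13 47 [ 0.4463 -0.1373] r 0.0317 [ 0.414 -0.138] [ 0.475 -0.107]
0.14 91 [ 0.4468 -0.1375] r 0.0316 [ 0.413 -0.139] [ 0.475 -0.105]
0.15 96 [ 0.4464 -0.1385] r 0.0314 [ 0.413 -0.143] [ 0.471 -0.104]
0.16 96 [ 0.4473 -0.139 ] r 0.0319 [ 0.414 -0.141] [ 0.472 -0.105]
0.17 91 [ 0.4476 -0.1409] r 0.0334 [ 0.413 -0.137] [ 0.474 -0.105]
0.18 98 [ 0.4474 -0.1402] r 0.033 [ 0.414 -0.141] [ 0.474 -0.104]
0.19 56 [ 0.4473 -0.1403] r 0.0331 [ 0.413 -0.143] [ 0.466 -0.105]
0.2 94 [ 0.447  -0.1405] r 0.0325 [ 0.414 -0.143] [ 0.471 -0.106]
0.21 121 [ 0.4474 -0.1407] r 0.0328 [ 0.414 -0.146] [ 0.475 -0.106]
0.22 161 [ 0.4469 -0.139 ] r 0.0292 [ 0.415 -0.154] [ 0.477 -0.106]
0.23 103 [ 0.4465 -0.1383] r 0.0232 [ 0.42  -0.155] [ 0.474 -0.11 ]
0.24 16 [ 0.4457 -0.1349] r 0.0191 [ 0.425 -0.135] [ 0.467 -0.112]
0.25 36 [ 0.4471 -0.1406] r 0.0216 [ 0.425 -0.143] [ 0.465 -0.119]
0.26 47 [ 0.446  -0.1378] r 0.0197 [ 0.425 -0.154] [ 0.469 -0.11 ]
```

View pics/over2.png

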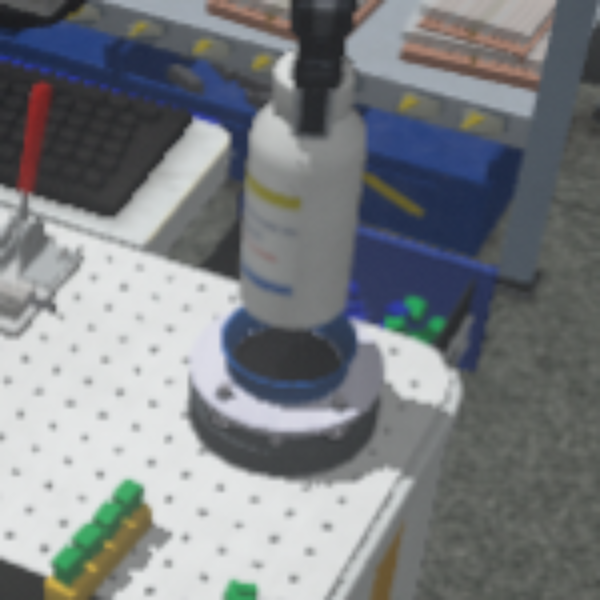

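The bottle hangs upright over the collar, with its underside at (295,315) and the collar at (290,350). Its centre as the scene camera sees it (.4467,-.1395) matches the collar's (.4463,-.1393), so I descend straight.

```bash
python3 -m crank '[[[0,0,5],0,255],[[0,0,13],0,255],[[0,0,21],0,255],[[0,0,28],0,255],[[0,0,34],0,255],[[0,0,39],0,255],[[0,0,43],0,255],[[0,0,47],0,255],[[0,0,50],0,255],[[0,0,50],0,255]]' 100; python3 to.py .4467,-.143,.234
```

```text
time: 7.3
eef_pos: [0.447, -0.1429, 0.1819]
tcp_rot: [0.982, 0.189, -0.0, -0.0]
contact_force: [-0.9, 0.3, -4.7]
opening: 0.499
finger_force: 106.5
t 7.3 p [ 0.447  -0.1429  0.1819] F [-0.9  0.3 -4.7] yawx 21.82 tz [-7.e-04  4.e-04 -1.e+00] q [-0.53 -0.13  2.11 -0.    1.16  0.66] open 0.499
.4467,-.143,.234 [ -0.3  -0.  -52.1]
```

```bash
python3 -m crank '[[[0,0,3],0,255],[[0,0,6],0,255],[[0,0,8],0,255],[[0,0,10],0,255],[[0,0,12],0,255],[[0,0,12],0,255],[[0,0,12],0,255]]'; python3 -m crank '[[[0,0,2],0,255],[[0,0,4],0,255],[[0,0,6],0,255],[[0,0,7],0,255],[[0,0,7],0,255],[[0,0,7],0,255]]'
```

```text
time: 8.0
eef_pos: [0.4477, -0.1432, 0.1712]
tcp_rot: [0.982, 0.189, 0.001, 0.0]
contact_force: [-1.5, 1.6, 3.6]
opening: 0.496
finger_force: 108.1
time: 8.6
eef_pos: [0.4479, -0.1433, 0.165]
tcp_rot: [0.982, 0.189, 0.001, 0.0]
contact_force: [-2.7, 2.6, 8.9]
opening: 0.5
finger_force: 109.1
```

```bash
python3 -m crank '[[[0,0,1],0,255],[[0,0,2],0,255],[[0,0,2],0,255],[[0,0,2],0,255]]';python3 -m crank '[[[0,0,1],0,255],[[0,0,1],0,255],[[0,0,1],0,255]]';python3 -m crank '[[[0,0,1],0,255],[[0,0,1],0,255],[[0,0,1],0,255]]'
```

```text
time: 9.0
eef_pos: [0.448, -0.1433, 0.1634]
tcp_rot: [0.982, 0.189, 0.001, 0.0]
contact_force: [-3.1, 2.4, 10.4]
opening: 0.499
finger_force: 109.4
time: 9.3
eef_pos: [0.448, -0.1433, 0.1626]
tcp_rot: [0.982, 0.189, 0.001, 0.0]
contact_force: [-2.5, 2.9, 11.7]
opening: 0.504
finger_force: 109.6
time: 9.6
eef_pos: [0.4481, -0.1433, 0.1621]
tcp_rot: [0.982, 0.189, 0.001, 0.0]
contact_force: [-3.8, 2.0, 13.7]
opening: 0.498
finger_force: 110.0
```

```bash
python3 -m crank '[[[0,0,1],0,255],[[0,0,1],0,255],[[0,0,1],0,255]]';python3 -m crank '[[[0,0,1],0,255],[[0,0,1],0,255],[[0,0,1],0,255]]'
```

```text
time: 9.9
eef_pos: [0.4484, -0.1434, 0.1621]
tcp_rot: [0.982, 0.189, 0.001, 0.0]
contact_force: [-4.9, 3.9, 18.6]
opening: 0.498
finger_force: 110.8
time: 10.2
eef_pos: [0.4485, -0.1434, 0.162]
tcp_rot: [0.982, 0.189, 0.001, 0.0]
contact_force: [-6.6, 4.3, 22.0]
opening: 0.501
finger_force: 111.6
```

The height has stopped changing while the force climbs to 22 N, which means the hard stop. I'll check it visually and hold.

```bash
python3 -m crank '[[[0,0,0],0,255],[[0,0,0],0,255],[[0,0,0],0,255],[[0,0,0],0,255],[[0,0,0],0,255]]'
python3 - <<'E'
from m import *
c=read_camera("scene");P=cloud(c);Z=P[...,2]
cv2.imwrite("pics/end.png",cv2.resize(c["frame"][60:200,260:400],(560,560)))
for n,q in(("before",cloud(np.load("scene2.npy",allow_pickle=True).item())),("now",P)):
    r=np.hypot(q[...,0]-.4465,q[...,1]+.143);z=q[...,2];k=(r>.048)&(r<.06)&(z>.015)&(z<.06);print(n,np.nanpercentile(z[k],[50,75,90]).round(4),k.sum())
E
```

```text
time: 10.7
eef_pos: [0.4485, -0.1434, 0.1621]
tcp_rot: [0.982, 0.189, 0.001, 0.0]
contact_force: [-6.6, 4.2, 20.7]
opening: 0.504
finger_force: 111.6
before [0.0465 0.0477 0.0489] 405
now [0.0325 0.0339 0.0459] 318
```

View pics/end.png

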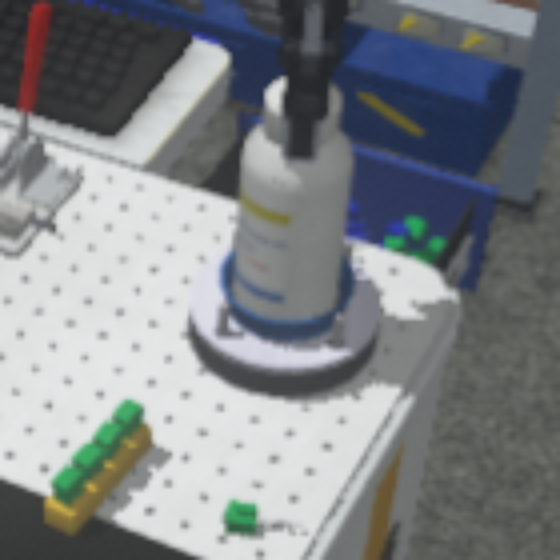

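The bottle stands upright in the collar at (290,320). The flange lies on the base plate, its surface down from 47 to 32.5 mm, and the guide posts stand out above it. The strip and cutter are where they were.

```bash
python3 -c "from plant import ctrl; print(ctrl.sign_off())"
```

```text
the job is handed in; nothing more can be done
None
```

The bottle stands upright in the cradle's collar with the ring pressed down onto the base plate; the arm is still gripping it and pushing with about 21 N, and I handed the job in at about 10.7 s.

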